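Stand the toppled canister up against the carton

ROBOT

A 6-joint arm with a two-finger parallel gripper is mounted at the origin on a cart in front of the work surface, level with it; the furniture and walls round the work are solid. World frame = base frame: x ahead of the robot, y to its left, z up, the work surface at z = 0. Lengths are in m, angles in rad, forces in N, time in s.
With the tool pointing down it reaches from about 0.325 to 0.775 m from the base axis. Payload 5.5 kg.
Tool frame: the origin (TCP) lies between the finger pads; the fingertips stand 8 mm ahead of it and the grasp point (between the pads) lies 11 mm behind it (tcp_to_tips is the distance from the TCP to the fingertips, in m); z points along the fingers, y is the direction in which the jaws open and shut (so a half turn about z gives the same grasp; the last joint's range is limited). The gripper opens to 88 mm and grips with 3 to 60 N. Pads are 20 mm wide; open, the fingers measure 115 mm over their backs; the gripper's body (75 mm by 178 mm) begins 61 mm behind the grasp point.
Start: joints at [1.234, 0.091, 1.231, -0, 1.82, -0.057], TCP at [0.166, 0.577, 0.231] pointing down, gripper open.
Joint ranges: [-2.87, 2.87], [-0.86, 2.18], [0.17, 2.46], [-1.51, 4.65], [0.06, 2.69], [-2.65, 2.65]. Speed limits (rad/s): [2.57, 2.57, 3.01, 3.14, 3.14, 3.14].

INTERFACE

Orientations are given as a unit quaternion [w, x, y, z].
In Python, from bench import * gives the robot as it stands. Calls block until the motion is done:
- move_to(position, orientation): joint-space move of the TCP to a pose.
- move_l(position, speed=0.15, orientation=None): straight line of the TCP; orientation=None keeps the orientation; speed is the mean speed in m/s.
- movej(angles): joint-space move.
- gripper_open() and close(): open the fingers fully, or close them until they stop; the grip force is fixed at half the most.
- hold(seconds).
- inverse_kinematics(position, orientation): joint angles nearest the present ones, or None.
- state(): the state.
- get_image(name): name is "side" or "top"; returns a dict with "frame" (420x560x3 uint8, blue, green, red), "depth" (420x560 float32, m along the optical axis (not along the pixel's ray), 0 where there is no reading), "camera_matrix" (3x3 intrinsics, pixels), "view" (4x4, takes a point from world to camera coordinates). Camera axes: x right, y up, looking along -z (the intrinsics and any distortion apply to the point x, -y, -z); pixel columns grow to the right and rows downward; lengths in m; the calibration is good to about 2 mm. A picture is of the moment at which its call begins.
A pose or a line that the arm cannot do raises IKError and nothing moves.
- job_done(): hands the job in, once; it reports no verdict.
The state is a dict: "time": time; "joint_pos": joint angles; "dq": joint speeds; "joint_torque": joint torques, N m; "ee_pos": TCP position; "ee_rot": TCP orientation; "ft_force": force on the tool from outside, world axes, zero at the start; "moment": the same for the moment, N m; "finger_gap": finger opening in m.
Only numpy, scipy, OpenCV 4.12 (cv2) and the standard library are available. Lean on these libraries where they do the work, as an engineer would, in place of code of your own. Each camera call takes 0.05 s, during which the arm holds its last target. There are 200 camera calls.

TASK

The square storage canister has toppled over beside the big carton; stand it up again, using the carton as a stop. It is too wide to grip: slide it along until its foot butts squarely against the carton, then keep pressing its lid end towards the carton while working that end upwards, so that the foot turns down against the cardboard and the canister stands up on it, and leave it upright with its side snug and square against the carton. Keep the foot down on the worktop instead of carrying the canister, do not push so hard that the carton dents (some 10 N does the job, 25 N is too much), and leave the mug, the tea packet and the salt shaker where they are.

Things in the scene. Friction and masses are not known exactly. Their poses are not given: they have to be found in the camera images.
- canister: square metal canister, 92 x 92 x 130 mm, dark foot rim, flat fixed wooden lid at the other end; rigid, 0.35-0.7 kg, weight central. Origin: centre of the foot; z runs from foot to lid, x, y square to its flat sides. At first it lies on a flat side, foot towards the carton and a few cm short of it, z level, x up. Friction on the worktop about 0.6, of the bare wooden lid 0.9
- lid_centre (a point): centre of the flat outer face of the canister's lid, 130 mm from the foot along its z axis; while it lies, this face stands upright on the side away from the carton, from 0 to 92 mm above the worktop
- carton: big taped-up brown carton right of the work, 280 deep (x) by 361 wide (y) by 214 mm high, full, does not budge. Origin: centre of its underside; its x axis points to the robot's right, so the flat upright side that faces the canister is the plane x = -140 mm of its frame. Smooth (friction about 0.3); it dents if the canister is pushed against it with over 25 N
- carton_face (a point): middle of the lower edge of the carton's side that faces the canister, on the worktop; axes as the carton's (x into the carton)
- mug: striped mug, 90 x 120 x 88 mm, standing left of the work; origin at the centre of its underside; to be left alone
- tea_packet: dark tea packet, 68 x 133 x 66 mm, lying behind the work; origin at the centre of its underside; to be left alone
- salt: grey salt shaker, 44 mm across and 90 mm high, standing behind the work; origin at the centre of its underside; to be left alone
- bag_hook: thin fixed metal rod of a bag hook, level, about 400 mm above the worktop: from over the carton's far end it runs slantwise towards the front right, past the carton's near right corner; and the doors of the wall cabinets begin 467 mm up, from about x = 0.55 m on: keep the arm clear of both. Its origin is of no use

How it is judged:
By the outcome, as a careful person would: the job done as asked, in the order asked, and still so for the second after the job is handed in, with the robot touching nothing.
It also fails if it takes over 64 s, if anything falls off the work surface, if the arm or the gripper's body presses on something with over 40 N, if the wrist force passes 120 N, or if a joint passes its speed limit or range.

## Working session

There is one attempt and no reset: what is moved stays moved. The work goes in short steps, each a Python script; the robot and the scene stay as the last script left them, time stands still between calls to the robot, and variables do not carry over. Pictures are saved under pics/ and viewed, about 8 in all and at most 12, crops included, and the job is handed in when it is done.

```bash
mkdir -p pics; ls; cat > h.py <<'E'
import numpy as np, cv2
from bench import *
def cloud(im):
    d=im["depth"];K=np.array(im["camera_matrix"]);V=np.array(im["view"])
    v,u=np.indices(d.shape)
    P=np.stack([(u-K[0,2])/K[0,0]*d,-(v-K[1,2])/K[1,1]*d,-d,np.ones_like(d)],-1)
    W=P@np.linalg.inv(V).T
    W[d<=0]=np.nan
    return W[...,:3]
E
python3 - <<'E'
from h import *
import pickle
for n in("side","top"):
    im=get_image(n);cv2.imwrite(f"pics/{n}0.png",im["frame"]);pickle.dump(im,open(n+".pkl","wb"))
    print(n,{k:np.array(im[k]).round(3).tolist() for k in im if k not in("frame","depth")})
print(state())
E
```

```text
pics
side {'camera_matrix': [[438.065, 0.0, 274.901], [0.0, 438.065, 209.019], [0.0, 0.0, 1.0]], 'view': [[0.144, -0.99, 0.012, -0.081], [0.815, 0.125, 0.565, -0.603], [-0.561, -0.072, 0.825, -0.948], [0.0, 0.0, 0.0, 1.0]]}
top {'camera_matrix': [[430.495, 0.0, 281.712], [0.0, 430.495, 213.078], [0.0, 0.0, 1.0]], 'view': [[-0.095, -0.995, 0.002, 0.036], [0.962, -0.091, 0.258, -0.629], [-0.257, 0.027, 0.966, -1.283], [0.0, 0.0, 0.0, 1.0]]}
{'time': 0.1, 'joint_pos': array([ 1.23426583e+00,  9.18026526e-02,  1.23174568e+00, -3.21643703e-05,
        1.81978150e+00, -5.67017584e-02]), 'dq': array([-0.00033456, -0.0001097 , -0.00194947, -0.00095815, -0.00022184,
       -0.00128192]), 'joint_torque': array([ 4.04538674e-03, -4.47854805e+01, -4.07571638e+01,  7.01717078e-02,
        2.83109205e-02, -8.81798928e-05]), 'ee_pos': array([0.165648  , 0.57643039, 0.22961967]), 'ee_rot': array([-1.54391429e-04,  1.39462180e-01,  9.90227017e-01, -8.54901353e-04]), 'ft_force': array([-0.46782978, -0.57703491, -1.00698248]), 'moment': array([ 0.04918517,  0.00381467, -0.04183776]), 'finger_gap': 0.08767922193442976}
```

View pics/side0.png

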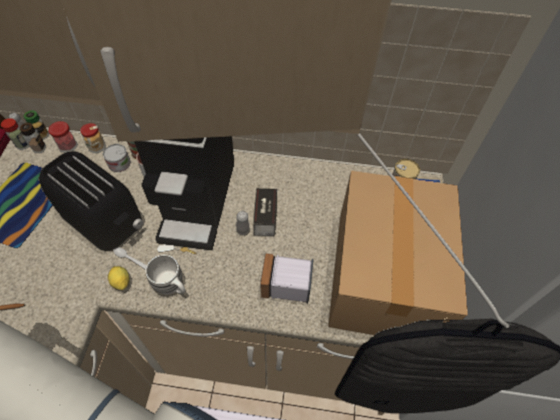

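View pics/top0.png

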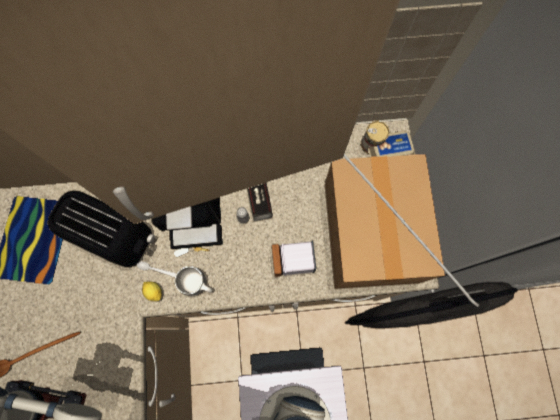

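```bash
python3 - <<'E'
import pickle,numpy as np
import bench,inspect
from h import cloud
for n in("side","top"):
    W=cloud(pickle.load(open(n+".pkl","rb")))
    z=W[...,2]
    print(n,"table z med",np.nanmedian(z[(abs(z)<.03)]))
    for lo,hi in((.08,.105),(.2,.23),(.01,.07)):
        m=(z>lo)&(z<hi)&(W[...,0]>.3)&(W[...,0]<1)&(abs(W[...,1])<.5)
        print(lo,hi,m.sum(),np.nanpercentile(W[m],[1,50,99],axis=0).round(3).tolist())
E
```

```text
side table z med 0.0016190389559965768
0.08 0.105 3932 [[0.377, -0.478, 0.08], [0.514, -0.043, 0.091], [0.959, 0.474, 0.105]]
0.2 0.23 16526 [[0.375, -0.45, 0.202], [0.539, -0.304, 0.22], [0.958, 0.275, 0.226]]
0.01 0.07 8546 [[0.378, -0.476, 0.011], [0.625, 0.111, 0.043], [0.96, 0.474, 0.069]]
top table z med -5.917184348003257e-05
0.08 0.105 2069 [[0.376, -0.483, 0.081], [0.498, -0.059, 0.09], [0.959, 0.46, 0.105]]
0.2 0.23 12155 [[0.379, -0.454, 0.205], [0.552, -0.312, 0.218], [0.958, -0.169, 0.225]]
0.01 0.07 4061 [[0.376, -0.484, 0.011], [0.6, 0.178, 0.042], [0.959, 0.457, 0.07]]
```

Side view: canister with lid (brown) at px (267,275) and body to (312,280). The carton's left face runs from about (345,180) to (332,325). Mug is at (165,275), salt at (242,222), tea at (265,212). The foot faces the carton with a gap of a few cm. Next I fit the rectangles.

```bash
python3 - <<'E'
import pickle,numpy as np,cv2
from h import cloud
for n in("side","top"):
    W=cloud(pickle.load(open(n+".pkl","rb")));z=W[...,2]
    x,y=W[...,0],W[...,1]
    def rect(name,m):
        m=m.astype(np.uint8);k,l,s,c=cv2.connectedComponentsWithStats(m)
        i=1+np.argmax(s[1:,4]);P=W[l==i];
        r=cv2.minAreaRect((P[:,:2]*1000).astype(np.float32))
        print(n,name,len(P),"px",s[i][:4],"c",np.round(r[0],1),"sz",np.round(r[1],1),"ang",round(r[2],2),"z",np.nanmedian(P[:,2]).round(4), "box",cv2.boxPoints(r).round(0).tolist())
    ws=(x>.33)&(x<.8)
    rect("can",(z>.082)&(z<.105)&ws&(y<.02)&(y>-.15)&(x<.6))
    rect("carton",(z>.2)&(z<.235)&(x>.3)&(x<.85)&(y<-.12))
    rect("salt",(z>.03)&(z<.12)&(x>.58)&(x<.72)&(y<.08)&(y>-.0))
    rect("tea",(z>.03)&(z<.09)&(x>.58)&(x<.8)&(y<.02)&(y>-.1))
    rect("mug",(z>.03)&(z<.11)&(x>.38)&(x<.65)&(y<.3)&(y>.1))
    # carton left face
    m=(z>.03)&(z<.19)&(y<-.12)&(y>-.24)&(x>.4)&(x<.7)
    if m.sum()>50:
        A=np.c_[x[m],np.ones(m.sum())];f=np.linalg.lstsq(A,y[m],rcond=None)[0];print("face y=a x+b",f,m.sum(),np.std(y[m]-A@f))
    # lid face points
    m=(z>.015)&(z<.075)&(y<.03)&(y>-.04)&(x>.4)&(x<.58)
    print("lidface",m.sum(),np.nanpercentile(W[m],[5,50,95],axis=0).round(3).tolist() if m.any() else "")
E
```

```text
side can 1521 px [261 254  52  38] c [482.7 -43. ] sz [ 93.  126.8] ang 0.87 z 0.0912 box [[435.0, 20.0], [437.0, -107.0], [530.0, -106.0], [528.0, 21.0]]
side carton 12578 px [337 171 130 148] c [ 556.3 -309.3] sz [280.5 362.7] ang 88.26 z 0.2196 box [[371.0, -444.0], [733.0, -455.0], [742.0, -175.0], [379.0, -164.0]]
side salt 695 px [253 198  24  35] c [674.5  48. ] sz [93.2 65. ] ang 5.02 z 0.0653 box [[625.0, 76.0], [631.0, 12.0], [724.0, 20.0], [718.0, 84.0]]
side tea 61 px [272 204   5  29] c [676.2  17.9] sz [85.8  6.6] ang 2.01 z 0.0619 box [[633.0, 20.0], [633.0, 13.0], [719.0, 16.0], [719.0, 23.0]]
side mug 1369 px [172 205  47  42] c [602.3 240.8] sz [ 94.9 117.5] ang 0.12 z 0.0422 box [[555.0, 299.0], [555.0, 182.0], [650.0, 182.0], [650.0, 300.0]]
face y=a x+b [-0.02857139 -0.15334236] 488 0.00016556657166892581
lidface 221 [[0.436, -0.037, 0.018], [0.439, -0.01, 0.046], [0.442, 0.019, 0.071]]
top can 1186 px [271 241  45  34] c [484.6 -46.1] sz [ 91.6 130. ] ang 0.27 z 0.0897 box [[438.0, 19.0], [439.0, -111.0], [531.0, -111.0], [530.0, 19.0]]
top carton 7474 px [331 159 114 124] c [ 558.  -312.9] sz [279.3 360.2] ang 88.28 z 0.2183 box [[374.0, -447.0], [734.0, -458.0], [742.0, -179.0], [382.0, -168.0]]
top salt 566 px [248 189  24  31] c [677.2  43.7] sz [89.  66.1] ang 5.1 z 0.0639 box [[630.0, 73.0], [636.0, 7.0], [724.0, 15.0], [719.0, 81.0]]
top tea 91 px [266 183   6  34] c [689.2  14.2] sz [ 11.5 106.4] ang 89.93 z 0.0628 box [[636.0, 9.0], [742.0, 8.0], [742.0, 20.0], [636.0, 20.0]]
top mug 633 px [183 212  38  36] c [603.5 238.9] sz [ 89.5 121.9] ang 0.19 z 0.0394 box [[559.0, 300.0], [559.0, 178.0], [648.0, 178.0], [648.0, 300.0]]
face y=a x+b [-0.03155815 -0.15629865] 689 0.00036453846348065986
lidface 41 [[0.439, -0.036, 0.022], [0.441, -0.01, 0.047], [0.443, 0.015, 0.068]]
```

```bash
cat >> h.py <<'E'
phi=.7704; Q=np.array([0,np.cos(phi),np.sin(phi),0])   # tool down, jaws along the carton face
NX=-0.030                                             # carton normal (into it) = (NX,-1)
def F(n=5):
    a=[]
    for _ in range(n): hold(.02); a.append(state()["ft_force"])
    return np.mean(a,0)
E
python3 - <<'E'
from h import *
for s in(1,-1):
    p=phi if s>0 else phi-np.pi/2
    q=[0,np.cos(p),np.sin(p),0]
    for P in((.36,.25,.25),(.487,.06,.25),(.48,-.12,.15)): 
        j=inverse_kinematics(P,q); print(s,P,None if j is None else np.round(j,2))
E
```

```text
1 (0.36, 0.25, 0.25) [ 0.53 -0.34  1.59 -0.    1.89  0.56]
1 (0.487, 0.06, 0.25) [ 0.05 -0.2   1.47 -0.    1.86  0.08]
1 (0.48, -0.12, 0.15) [-0.31 -0.2   1.65 -0.    1.69 -0.28]
-1 (0.36, 0.25, 0.25) [ 0.53 -0.34  1.59 -0.    1.89 -2.58]
-1 (0.487, 0.06, 0.25) None
-1 (0.48, -0.12, 0.15) None
```

```bash
python3 - <<'E'
from h import *
close()
move_to([.36,.25,.25],Q); move_to([.487,.07,.22],Q)
move_l([.487,.07,.060],.15)
print(state()["time"],state()["finger_gap"],state()["ee_pos"])
cv2.imwrite("pics/a1.png",get_image("side")["frame"][150:340,150:400].repeat(3,0).repeat(3,1))
f0=F(8);np.save("f0.npy",f0);print("tare",f0)
y=.07
while y>-.02:
    y-=.003; move_l([.487,y,.060],.05); f=F(2)-f0
    print(round(y,4),state()["ee_pos"].round(4),f.round(2))
    if f[1]>1.5: break
print(state()["time"])
E
```

```text
4.9667 0.00045604339711855576 [0.48767915 0.07016364 0.06122454]
tare [-0.28174042 -0.00057203 -0.14603056]
0.067 [0.4871 0.0668 0.0601] [ 0.11 -0.24  0.14]
0.064 [0.487  0.0639 0.06  ] [ 0.03 -0.72 -0.08]
0.061 [0.487  0.0609 0.06  ] [ 0.2   0.03 -0.09]
0.058 [0.487  0.0579 0.06  ] [0.32 0.28 0.64]
0.055 [0.487  0.0549 0.06  ] [-0.5  -0.4  -0.11]
0.052 [0.487  0.0519 0.06  ] [ 0.47 -0.43  0.4 ]
0.049 [0.487  0.0489 0.06  ] [-0.03  0.47  0.27]
0.046 [0.487  0.0459 0.06  ] [ 0.22  0.31 -0.56]
0.043 [0.487  0.0429 0.06  ] [ 0.57 -0.15  0.47]
0.04 [0.487  0.0399 0.06  ] [ 0.33 -0.56  0.31]
0.037 [0.487  0.0369 0.06  ] [-0.2  -0.48  0.29]
0.034 [0.487  0.0339 0.06  ] [ 1.09  0.19 -0.14]
0.031 [0.487  0.0309 0.06  ] [ 1.23 -0.13 -0.42]
0.028 [0.487  0.0279 0.06  ] [ 1.07  1.51 -0.65]
9.1167
```

View pics/a1.png

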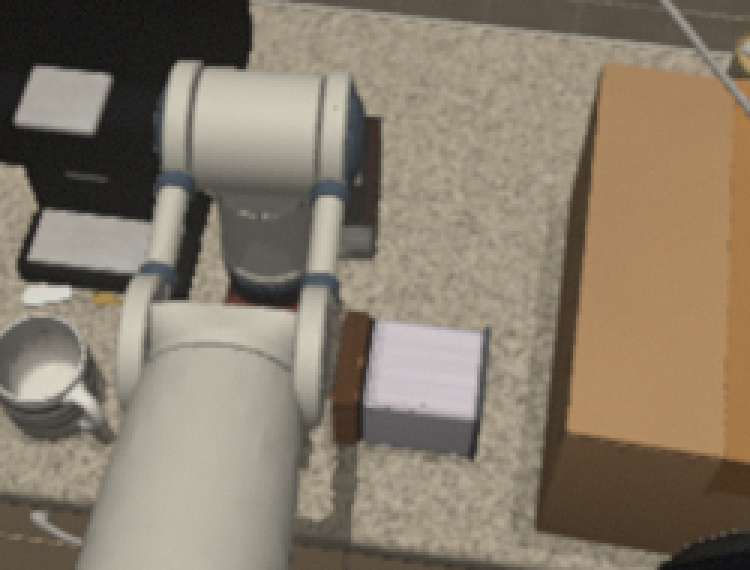

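The crop shows the closed gripper standing clear, left of the lid (350,375), with the mug untouched. First contact at TCP y≈0.029 matches the vision estimate. Now I slide it to the carton.

```bash
python3 - <<'E'
from h import *
f0=np.load("f0.npy")
X=lambda y:.487+NX*(.028-y)
y=.028
for t in(.008,-.010,-.019):
    move_l([X(t),t,.060],.04); y=t; print(y,(F(2)-f0).round(2))
while y>-.045:
    y-=.001; move_l([X(y),y,.060],.03); f=F(2)-f0
    print(round(y,4),state()["ee_pos"].round(4),f.round(2))
    if f[1]>7: break
print((F(8)-f0).round(2),state()["time"])
im=get_image("side");top=get_image("top")
cv2.imwrite("pics/b1.png",np.hstack([i["frame"][190:330,230:400].repeat(2,0).repeat(2,1) for i in(im,top)]))
for i in(im,top):
    W=cloud(i);x,yy,z=W[...,0],W[...,1],W[...,2]
    m=(z>.085)&(z<.1)&(x>.4)&(x<.6)&(yy<.02)&(yy>-.2)
    r=cv2.minAreaRect((W[m][:,:2]*1000).astype(np.float32));print(m.sum(),r)
E
```

```text
0.008 [ 0.28  0.01 -0.25]
-0.01 [ 0.37 -0.36  0.62]
-0.019 [ 0.21 -0.57  0.44]
-0.02 [ 0.4856 -0.02    0.06  ] [ 0.75  0.76 -0.09]
-0.021 [ 0.4855 -0.0208  0.06  ] [ 0.6   2.25 -0.01]
-0.022 [ 0.4855 -0.022   0.06  ] [-0.23  2.96 -0.38]
-0.023 [ 0.4855 -0.0231  0.06  ] [0.25 1.38 0.61]
-0.024 [ 0.4854 -0.0241  0.06  ] [0.6  2.21 0.18]
-0.025 [ 0.4854 -0.0251  0.06  ] [0.12 1.49 0.03]
-0.026 [ 0.4854 -0.0261  0.06  ] [-0.01  1.67  0.73]
-0.027 [ 0.4853 -0.0271  0.06  ] [1.17 2.01 0.07]
-0.028 [ 0.4853 -0.0281  0.06  ] [0.58 1.82 0.25]
-0.029 [ 0.4855 -0.0286  0.06  ] [1.92 5.4  0.28]
-0.03 [ 0.4854 -0.0286  0.06  ] [1.1  9.43 0.9 ]
[1.56 8.73 0.29] 14.0917
1213 ((503.2815246582031, -116.31065368652344), (103.34961700439453, 195.62872314453125), 88.25862121582031)
574 ((498.8807373046875, -107.94108581542969), (129.88975524902344, 189.877685546875), 87.83877563476562)
```

View pics/b1.png

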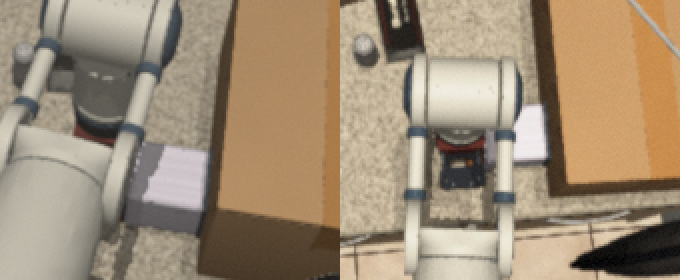

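The crops show the canister's foot flush against the carton's side (edge at about px 208 and px 548). Contact is at TCP y=-0.0286, so the face is at -0.1686. Stiffness is about 4 N/mm and sliding drag about 2 N. Next comes the raising motion under force control.

```bash
cat > lift.py <<'E'
from h import *
import sys,json
f0=np.load("f0.npy"); yc=-.1686; A=.052; x0=.4854
def tip(th): c,s=np.cos(th),np.sin(th); return np.array([yc+.130*c+(.092-A)*s, .130*s+A*c])
th1=np.radians(float(sys.argv[1])); th,e=json.load(open("th.json")) if len(sys.argv)<3 else (0,.0014)
NT=8.5
while th<th1:
    th+=np.radians(2)
    n=np.array([-np.cos(th),-np.sin(th)]);t=np.array([-np.sin(th),np.cos(th)])
    c=tip(th)+e*n+np.array([.010,.008])
    move_l([x0,c[0],c[1]],.05)
    f=F(3)-f0; N=-f[1:]@n; T=-f[1:]@t; p=state()["ee_pos"][1:]-[.010,.008]; er=(p-tip(th))*1000
    print(f"{np.degrees(th):.0f} e {e*1e3:.2f} f {f.round(1)} N {N:.1f} T {T:.1f} err {er.round(1)}")
    e+=np.clip((NT-N)/4000*.5,-.0008,.0008)
    if f[1]>19 or N<2.5 or np.linalg.norm(f)>24: print("STOP");break
json.dump((th,e),open("th.json","w")); print(state()["time"],e)
im=get_image("side");top=get_image("top")
cv2.imwrite(f"pics/l{sys.argv[1]}.png",np.hstack([i["frame"][190:330,230:400].repeat(2,0).repeat(2,1) for i in(im,top)]))
E
python3 lift.py 18 new
```

```text
2 e 1.40 f [ 2.3  5.5 -3.1] N 5.4 T 3.3 err [-0.4 -0.8]
4 e 1.79 f [ 1.7  6.8 -3.5] N 6.6 T 3.9 err [-0.6 -0.9]
6 e 2.02 f [ 1.6  7.4 -4. ] N 7.0 T 4.8 err [-0.7 -1.1]
8 e 2.21 f [ 1.2  7.5 -3.2] N 7.0 T 4.2 err [-0.8 -1.1]
10 e 2.40 f [ 1.3  8.  -2.9] N 7.4 T 4.3 err [-0.9 -1.3]
12 e 2.54 f [ 0.6  8.5 -3.2] N 7.6 T 4.9 err [-0.9 -1.3]
14 e 2.65 f [ 0.8  8.4 -2.8] N 7.5 T 4.8 err [-1.  -1.4]
16 e 2.78 f [ 1.5  9.1 -2.4] N 8.1 T 4.8 err [-0.9 -1.5]
18 e 2.84 f [ 1.3  9.4 -2.7] N 8.1 T 5.5 err [-0.9 -1.5]
16.8917 0.002889077014573637
```

```bash
python3 lift.py 40
```

```text
20 e 2.89 f [ 1.1 10.4 -2.1] N 9.1 T 5.5 err [-0.7 -1.6]
22 e 2.81 f [ 1.4 10.3 -1.6] N 9.0 T 5.3 err [-0.5 -1.5]
24 e 2.76 f [ 1.3 11.1 -1.2] N 9.7 T 5.6 err [-0.3 -1.6]
26 e 2.61 f [ 1.  11.5 -0.8] N 10.0 T 5.8 err [ 0.1 -1.5]
28 e 2.42 f [ 1.4 11.9 -0.2] N 10.4 T 5.7 err [ 0.5 -1.4]
30 e 2.18 f [ 0.7 12.7 -0.6] N 10.7 T 6.9 err [ 1.1 -1.3]
32 e 1.90 f [ 1.5 14.6  0.3] N 12.6 T 7.5 err [ 1.7 -1.1]
34 e 1.39 f [ 0.9 15.6  0.8] N 13.4 T 8.1 err [ 2.4 -0.7]
36 e 0.78 f [ 1.2 16.4  1. ] N 13.9 T 8.8 err [ 3.2 -0.3]
38 e 0.11 f [ 1.2 17.5  2.3] N 15.2 T 8.9 err [4.  0.3]
40 e -0.69 f [ 0.6 18.8  2.6] N 16.1 T 10.1 err [5. 1.]
20.2917 -0.0014915118874344923
```

View pics/l40.png

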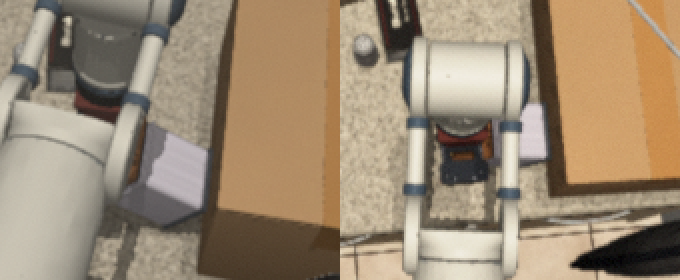

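Forces are creeping up (19 N). I stop here and measure the real tilt and foot position from depth, since the crop shows the canister tilted but the tool path is off by about 4.5 mm along the normal.

```bash
cat >> h.py <<'E'
def tilt(i,verbose=True):
    W=cloud(i).astype(np.float64);f=i["frame"].astype(int)
    G=np.full(W.shape,np.nan)
    dx=W[1:-1,2:]-W[1:-1,:-2];dy=W[2:,1:-1]-W[:-2,1:-1]
    n=np.cross(dx,dy);n/=np.linalg.norm(n,axis=2,keepdims=True);n*=np.sign(n[...,2:3]);G[1:-1,1:-1]=n
    x,y,z=np.moveaxis(W,2,0)
    blue=(f[...,0]-f[...,2]>=0)
    roi=(x>.42)&(x<.55)&(y>-.18)&(y<.0)&(z>.005)&(z<.17)&blue
    m=roi&(abs(G[...,0])<.12)&(G[...,2]>.05)
    P=W[m]
    if len(P)>30:
        # robust plane z/y
        c=np.median(P,0)
        for _ in range(6):
            u,s,v=np.linalg.svd(P-P.mean(0),full_matrices=False);r=(P-P.mean(0))@v[2];P=P[abs(r)<max(.0015,2*r.std())] if abs(r).max()>.0015 else P
        nn=v[2]*np.sign(v[2][2])
        print("topside n",nn.round(3),"theta",np.degrees(np.arctan2(-nn[1],nn[2])).round(1),len(P),"rms",r.std().round(4),"dist:y at z", P.mean(0).round(4),"min/max y",P[:,1].min().round(4),P[:,1].max().round(4),"z",P[:,2].min().round(4),P[:,2].max().round(4))
    m=roi&(abs(G[...,0])>.9)
    Q_=W[m]
    if len(Q_)>20: print("near face",len(Q_),"x",np.median(Q_[:,0]).round(4),"lowest",Q_[np.argsort(Q_[:,2])[:3]].round(4).tolist(),"z range",Q_[:,2].min().round(3),Q_[:,2].max().round(3),"y",Q_[:,1].min().round(3),Q_[:,1].max().round(3))
E
python3 - <<'E'
from h import *
print((F(8)-np.load("f0.npy")).round(2),state()["ee_pos"])
for n in("side","top"):
    i=get_image(n);print(n);tilt(i)
    if n=="side": 
        import pickle;pickle.dump(i,open("s40.pkl","wb"));cv2.imwrite("pics/s40.png",cv2.resize(i["frame"][220:320,250:370],None,fx=6,fy=6,interpolation=cv2.INTER_CUBIC))
E
```

```text
[ 0.28 19.02  2.53] [ 0.48564034 -0.02829278  0.13230114]
side
top
```

View pics/s40.png

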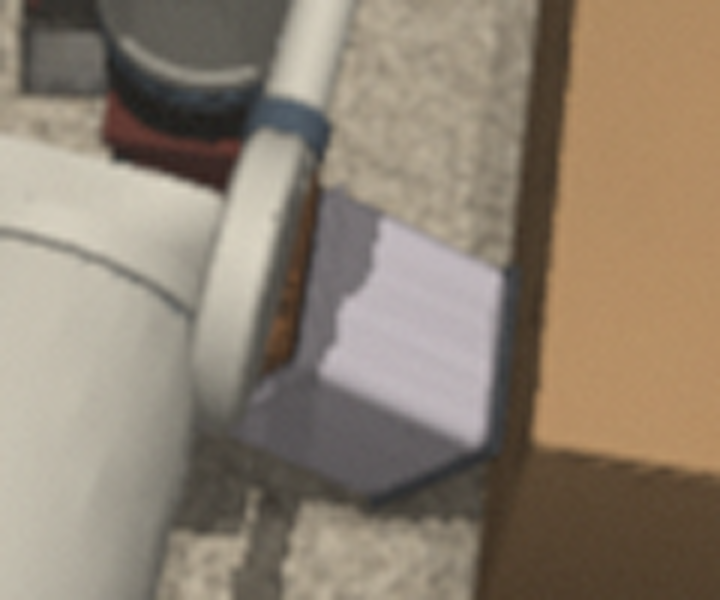

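The crop shows the canister tilted, with near foot corners at U (490,445) and L (370,500), i.e. full-image px (331.7,294.2) and (311.7,303.3). I intersect these with the near-side plane.

```bash
python3 - <<'E'
import pickle,numpy as np
from h import cloud
i=pickle.load(open("s40.pkl","rb"));K=np.array(i["camera_matrix"]);Vi=np.linalg.inv(i["view"])
for xp in(.436,.439,.442):
  for nm,(u,v) in dict(U=(331.7,294.2),L=(311.7,303.3),bodytop=(303.7,282.8),lidlow=(290.5,292.5)).items():
    d=Vi[:3,:3]@np.array([(u-K[0,2])/K[0,0],-(v-K[1,2])/K[1,1],-1]);o=Vi[:3,3]
    p=o+d*(xp-o[0])/d[0];print(xp,nm,p[1:].round(4))
W=cloud(i)
def fit(us,vs,ax):
    P=W[vs,us].reshape(-1,3);P=P[~np.isnan(P[:,0])];c=P.mean(0);n=np.linalg.svd(P-c)[2][2];n*=np.sign(n[ax]);r=(P-c)@n
    print("n",n.round(3),"c",c.round(4),"rms",r.std().round(4),len(P));return n,c
n,c=fit(slice(309,328),slice(262,286),2); print("theta",np.degrees(np.arctan2(-n[1],n[2])))
fit(slice(304,318),slice(290,298),0)
E
```

```text
0.436 U [-0.1622  0.0933]
0.436 L [-0.1177  0.018 ]
0.436 bodytop [-0.0883  0.1369]
0.436 lidlow [-0.0585  0.0686]
0.439 U [-0.1628  0.0866]
0.439 L [-0.118   0.0109]
0.439 bodytop [-0.0884  0.1305]
0.439 lidlow [-0.0585  0.0618]
0.442 U [-0.1634  0.08  ]
0.442 L [-0.1183  0.0038]
0.442 bodytop [-0.0885  0.1242]
0.442 lidlow [-0.0584  0.0549]
n [ 0.031 -0.556  0.831] c [ 0.4762 -0.1218  0.1173] rms 0.0042 454
theta 33.764645634166946
n [ 1.    -0.024 -0.01 ] c [ 0.4347 -0.1095  0.0823] rms 0.001 112
```

The foot has lifted about 1 cm: carton friction is holding up the upper foot edge because I pressed too hard. The statics say N should be near 1.5 times the weight (about 5–6 N), so I ease off until the foot slides back down.

```bash
cat >> h.py <<'E'
def foot(i,show=True,xn=None):
    """tilt from lilac top side; L,U from dark-rim line are read by eye"""
def NTof(th,f): 
    n=np.array([-np.cos(th),-np.sin(th)]);t=np.array([-np.sin(th),np.cos(th)]); return -f[1:]@n,-f[1:]@t
def plane(i,us,vs):
    P=cloud(i)[vs,us].reshape(-1,3);P=P[~np.isnan(P[:,0])]
    for _ in range(5):
        c=np.median(P,0);n=np.linalg.svd(P-P.mean(0))[2][2];n*=np.sign(n[2]);r=(P-P.mean(0))@n;P=P[abs(r)<2*r.std()+1e-4]
    return n,P.mean(0),np.degrees(np.arctan2(-n[1],n[2])),r.std()
E
python3 - <<'E'
from h import *
f0=np.load("f0.npy");th=np.radians(34);n=np.array([-np.cos(th),-np.sin(th)])
p=state()["ee_pos"].copy()
# start from last command estimate: actual pose + force/stiffness
f=F(4)-f0; print(NTof(th,f))
cmd=p[1:]-f[1:]/4000*0   # actual pose; commanding it relaxes the spring
for k in range(14):
    q=p[1:]-n*.0006*k
    move_l([p[0],*q],.03); f=F(3)-f0;N,T=NTof(th,f)
    i=get_image("side");a=plane(i,slice(309,326),slice(262,284))
    print(k,q.round(4),state()["ee_pos"][1:].round(4),f.round(1),"N %.1f T %.1f"%(N,T),"th %.1f"%a[2],a[1].round(4),a[3].round(4))
    if N<6: break
print(state()["time"])
cv2.imwrite("pics/r1.png",cv2.resize(i["frame"][220:320,250:370],None,fx=6,fy=6,interpolation=cv2.INTER_CUBIC))
E
```

```text
(np.float64(16.964283014301515), np.float64(8.620961755288251))
0 [-0.0283  0.1323] [-0.0285  0.133 ] [0.3 3.6 4.3] N 5.3 T -1.6 th 27.7 [ 0.4859 -0.1196  0.1013] 0.0015
21.0917
```

View pics/r1.png

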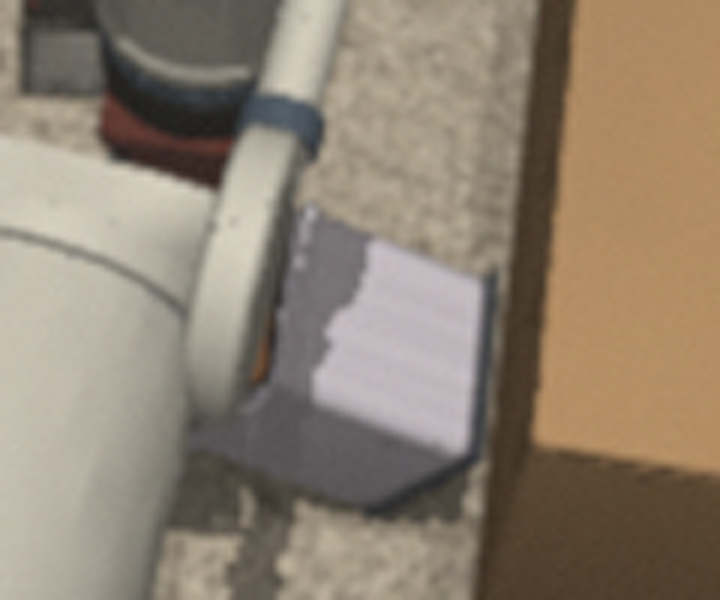

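The crop shows the canister settled back to about 28° with the foot lower and its upper edge (470,457) now slightly off the carton (about 490). I check its position numerically.

```bash
python3 - <<'E'
from h import *
i=get_image("side");K=np.array(i["camera_matrix"]);Vi=np.linalg.inv(i["view"])
for xp in(.435,.438):
  for nm,(u,v) in dict(U=(328.2,296.2),L=(311.7,305.2)).items():
    d=Vi[:3,:3]@np.array([(u-K[0,2])/K[0,0],-(v-K[1,2])/K[1,1],-1]);o=Vi[:3,3]
    p=o+d*(xp-o[0])/d[0];print(xp,nm,p[1:].round(4))
W=cloud(i);P=W[291:301,304:316].reshape(-1,3);print("near",np.nanmedian(P,0))
z=W[...,2];y=W[...,1];x=W[...,0]
m=(z>.05)&(z<.19)&(y<-.155)&(y>-.18)&(x>.4)&(x<.7);print("carton face off",np.median((y-NX*x)[m]),m.sum())
for us,vs in((slice(312,326),slice(264,278)),(slice(316,327),slice(270,288)),(slice(306,314),slice(264,276))):
    a=plane(i,us,vs);print("th",a[2],a[0].round(3),a[1].round(4),a[3].round(4))
print((F(8)-np.load("f0.npy")).round(2))
E
```

```text
0.435 U [-0.1549  0.0805]
0.435 L [-0.1186  0.0076]
0.438 U [-0.1554  0.0737]
0.438 L [-0.1189  0.0004]
near [ 0.43369087 -0.10793086  0.07129967]
carton face off -0.15253061767017395 486
th 27.987619740047457 [ 0.006 -0.469  0.883] [ 0.4937 -0.1233  0.0995] 0.0015
th 28.046536459107124 [ 0.002 -0.47   0.883] [ 0.4746 -0.1319  0.095 ] 0.0015
th 30.34828138410324 [-0.026 -0.505  0.863] [ 0.4866 -0.0996  0.1119] 0.0013
[0.13 4.3  5.18]
```

θ≈28°, the lower foot edge is back on the worktop, the upper foot edge is about 10 mm off the carton, and the finger is now at a≈73 mm on the lid, which is a better lever. I slide it back against the carton at constant height.

```bash
python3 - <<'E'
from h import *
f0=np.load("f0.npy");th=np.radians(28)
y,z=-.0283,.1323
for k in range(24):
    if k: 
        y-=.001
    f=F(2)-f0
    if f[2]>1.5: z+=.0005
    if f[2]<-2.5: z-=.0004
    move_l([.4854,y,z],.03); f=F(3)-f0;N,T=NTof(th,f)
    i=get_image("side");a=plane(i,slice(314,326),slice(266,284))
    print(k,round(y,4),round(z,4),state()["ee_pos"][1:].round(4),f.round(1),"N %.1f T %.1f"%(N,T),"th %.1f"%a[2],a[1].round(4))
    if f[1]>5 and k>3 or f[1]<-2 or a[2]<15: break
print(state()["time"])
cv2.imwrite("pics/r2.png",cv2.resize(i["frame"][220:320,250:370],None,fx=6,fy=6,interpolation=cv2.INTER_CUBIC))
E
```

```text
0 -0.0283 0.1328 [-0.0284  0.1329] [0.9 4.3 4.6] N 5.9 T -2.0 th 27.8 [ 0.484  -0.1271  0.0977]
1 -0.0293 0.1333 [-0.0293  0.1335] [1.  4.5 5. ] N 6.3 T -2.3 th 28.0 [ 0.4836 -0.1269  0.0977]
2 -0.0303 0.1338 [-0.0302  0.1341] [0.7 4.2 5.3] N 6.2 T -2.8 th 28.9 [ 0.4835 -0.1269  0.0983]
3 -0.0313 0.1343 [-0.0312  0.1347] [1.4 4.8 5.9] N 7.0 T -2.9 th 29.9 [ 0.4829 -0.1269  0.0984]
4 -0.0323 0.1348 [-0.0322  0.1352] [0.9 5.  5.9] N 7.2 T -2.8 th 31.0 [ 0.4836 -0.127   0.0988]
5 -0.0333 0.1353 [-0.0332  0.1358] [0.6 4.9 6.3] N 7.2 T -3.3 th 30.3 [ 0.4827 -0.1266  0.0992]
6 -0.0343 0.1358 [-0.0341  0.1364] [1.1 4.8 6.4] N 7.2 T -3.4 th 30.1 [ 0.4827 -0.1264  0.0998]
7 -0.0353 0.1363 [-0.0351  0.1369] [1.  5.1 6.9] N 7.7 T -3.7 th 29.9 [ 0.4826 -0.1268  0.1   ]
24.3417
```

```bash
cat > lift2.py <<'E'
from h import *
import sys,json
f0=np.load("f0.npy"); yc=-.1686; A=.075; x0=.4854; NT=6.
def tip(th): c,s=np.cos(th),np.sin(th); return np.array([yc+.130*c+(.092-A)*s, .130*s+A*c])
th1=np.radians(float(sys.argv[1])); th,e=json.load(open("th.json")) if len(sys.argv)<3 else (np.radians(30.5),0.)
while th<th1:
    th+=np.radians(1.5)
    n=np.array([-np.cos(th),-np.sin(th)])
    c=tip(th)+e*n+np.array([.010,.008])
    move_l([x0,c[0],c[1]],.05)
    f=F(3)-f0; N,T=NTof(th,f); p=state()["ee_pos"][1:]-[.010,.008]; er=(p-tip(th))*1000
    print(f"{np.degrees(th):.1f} e {e*1e3:.2f} f {f.round(1)} N {N:.1f} T {T:.1f} err {er.round(1)}")
    e+=np.clip((NT-N)/4000*.7,-.0015,.001)
    if f[1]>13 or N<1.5 or N>12 or e>.006: print("STOP");break
json.dump((th,e),open("th.json","w")); print(state()["time"],e)
i=get_image("side");cv2.imwrite(f"pics/m{sys.argv[1]}.png",cv2.resize(i["frame"][220:320,250:370],None,fx=6,fy=6,interpolation=cv2.INTER_CUBIC))
for us,vs in((slice(314,326),slice(266,284)),(slice(310,328),slice(262,280))):
    a=plane(i,us,vs);print("th %.1f"%a[2],a[0].round(3),a[1].round(4),a[3].round(4))
E
python3 lift2.py 42 new
```

```text
32.0 e 0.00 f [1.2 2.7 3.2] N 4.0 T -1.3 err [-0.2 -0.3]
33.5 e 0.35 f [1.7 3.8 0.1] N 3.3 T 2.0 err [-0.2 -0.7]
35.0 e 0.83 f [1.5 4.6 1.8] N 4.7 T 1.2 err [-0.3 -0.7]
36.5 e 1.05 f [0.7 5.5 1.2] N 5.2 T 2.3 err [-0.3 -0.7]
38.0 e 1.19 f [0.3 5.8 2.3] N 6.0 T 1.7 err [-0.3 -0.7]
39.5 e 1.20 f [0.8 5.9 1.6] N 5.6 T 2.5 err [-0.3 -0.7]
41.0 e 1.27 f [0.4 6.3 3. ] N 6.8 T 1.9 err [-0.3 -0.7]
42.5 e 1.14 f [-0.1  5.7  2.1] N 5.6 T 2.3 err [-0.4 -0.6]
26.7583 0.0011971769435944915
th 42.7 [-0.03  -0.678  0.734] [ 0.4811 -0.1265  0.1036] 0.0012
th 42.1 [-0.012 -0.67   0.742] [ 0.4881 -0.1218  0.108 ] 0.0012
```

View pics/m42.png

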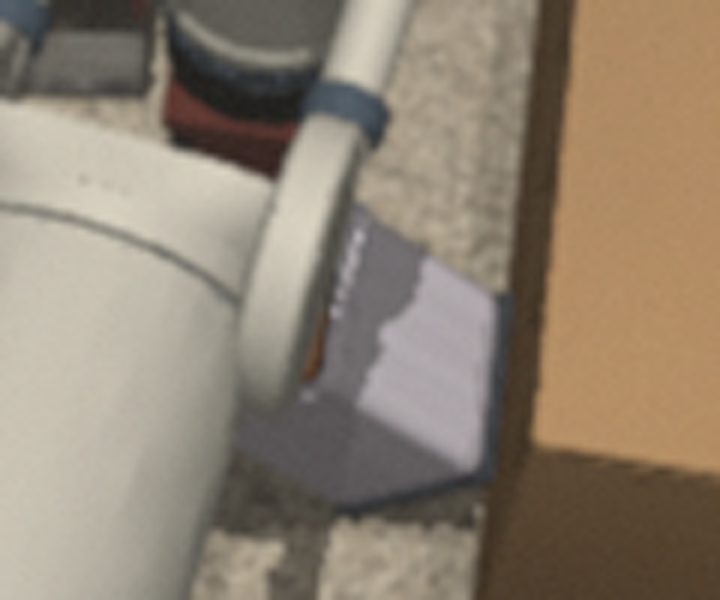

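The crop shows θ≈42.4° (command 42.5°), the foot's upper edge on the carton (490,475) and the lower edge on the worktop (340,505). Forces are about 6 N, so I continue.

```bash
python3 lift2.py 62
```

```text
44.0 e 1.20 f [0.4 5.7 2.9] N 6.1 T 1.9 err [-0.4 -0.6]
45.5 e 1.18 f [-0.2  5.7  3.2] N 6.3 T 1.8 err [-0.4 -0.6]
47.0 e 1.12 f [0.3 5.1 3.2] N 5.8 T 1.5 err [-0.4 -0.5]
48.5 e 1.16 f [0.3 4.5 3.7] N 5.8 T 0.9 err [-0.5 -0.5]
50.0 e 1.19 f [0.5 5.  3.3] N 5.8 T 1.7 err [-0.5 -0.5]
51.5 e 1.24 f [0.  4.8 4.3] N 6.3 T 1.1 err [-0.6 -0.5]
53.0 e 1.18 f [-0.2  4.6  5. ] N 6.7 T 0.6 err [-0.7 -0.5]
54.5 e 1.05 f [-0.5  4.6  5.4] N 7.1 T 0.7 err [-0.6 -0.5]
56.0 e 0.86 f [-0.4  3.9  5.8] N 7.0 T 0.0 err [-0.6 -0.6]
57.5 e 0.68 f [-0.5  3.3  4.7] N 5.8 T 0.3 err [-0.6 -0.5]
59.0 e 0.72 f [0.1 3.4 5.2] N 6.2 T 0.2 err [-0.5 -0.5]
60.5 e 0.69 f [0.3 3.1 5.2] N 6.0 T 0.1 err [-0.6 -0.5]
62.0 e 0.68 f [0.2 2.6 5.4] N 6.0 T -0.3 err [-0.8 -0.5]
30.7083 0.0006855635024204952
th 89.3 [-0.158 -0.987  0.012] [ 0.4474 -0.1228  0.1714] 0.0055
th -89.4 [0.198 0.98  0.01 ] [ 0.4002 -0.1137  0.2839] 0.0039
```

```bash
python3 lift2.py 79
```

```text
63.5 e 0.69 f [0.3 2.3 5.4] N 5.9 T -0.4 err [-0.9 -0.5]
65.0 e 0.71 f [0.5 1.9 4.8] N 5.1 T -0.3 err [-1.  -0.5]
66.5 e 0.86 f [-0.5  1.4  5.6] N 5.7 T -0.9 err [-1.2 -0.6]
68.0 e 0.91 f [-0.2  0.7  5.5] N 5.4 T -1.4 err [-1.3 -0.6]
69.5 e 1.02 f [0.2 0.2 5.7] N 5.5 T -1.8 err [-1.5 -0.7]
71.0 e 1.11 f [-0.   0.1  5.5] N 5.2 T -1.7 err [-1.6 -0.7]
72.5 e 1.25 f [-0.6 -0.5  5.7] N 5.3 T -2.2 err [-1.8 -0.8]
74.0 e 1.38 f [-0.6 -1.2  5.9] N 5.3 T -2.8 err [-2.  -0.9]
75.5 e 1.49 f [ 0.2 -1.5  6. ] N 5.5 T -2.9 err [-2.1 -1. ]
77.0 e 1.59 f [-0.3 -2.4  6.7] N 6.0 T -3.8 err [-2.2 -1. ]
78.5 e 1.59 f [-0.3 -2.9  5.6] N 5.0 T -4.0 err [-2.3 -1.1]
80.0 e 1.77 f [-0.8 -3.5  6.1] N 5.4 T -4.5 err [-2.5 -1.2]
34.3583 0.0018728936389319716
th -38.2 [-0.53   0.524  0.667] [ 0.2814 -0.1058  0.5017] 0.0019
th -24.9 [-0.462  0.373  0.805] [ 0.287  -0.1041  0.5049] 0.0021
```

View pics/m79.png

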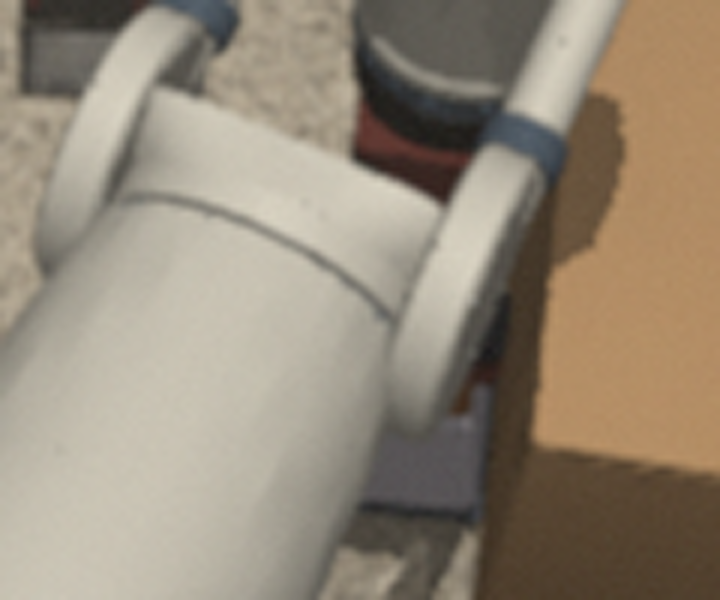

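Mostly hidden by the arm, but the near side (360–475, 515) looks nearly upright and gravity now rights it (Fy<0). I add two more small steps, release upward, then look from clear.

```bash
python3 lift2.py 82; python3 - <<'E'
from h import *
p=state()["ee_pos"].copy()
for dz in(.004,.010):
    move_l([p[0],p[1]+.0,p[2]+dz],.03);print((F(3)-np.load("f0.npy")).round(1))
move_l([p[0],p[1],p[2]+.10],.15)
move_l([.40,.06,.27],.3)
print(state()["time"])
ims={n:get_image(n) for n in("side","top")}
for n,i in ims.items():
    W=cloud(i);x,y,z=np.moveaxis(W,2,0)
    m=(z>.115)&(z<.15)&(x>.42)&(x<.56)&(y<.0)&(y>-.19)
    P=W[m];r=cv2.minAreaRect((P[:,:2]*1000).astype(np.float32))
    nn=np.linalg.svd(P-P.mean(0),full_matrices=False)[2][2]
    print(n,m.sum(),r,"z",np.median(P[:,2]).round(4),"n",nn.round(3), cv2.boxPoints(r).round(0).tolist())
    mc=(z>.05)&(z<.19)&(y<-.155)&(y>-.18)&((x>.56)&(x<.7)|(x>.385)&(x<.43))
    if mc.sum()>50: print("carton face",np.polyfit(x[mc],y[mc],1))
cv2.imwrite("pics/e1.png",np.hstack([cv2.resize(i["frame"][190:330,230:400],None,fx=2.3,fy=2.3) for i in ims.values()]))
E
```

```text
81.5 e 1.87 f [-0.2 -4.   6.1] N 5.4 T -4.8 err [-2.6 -1.3]
83.0 e 1.97 f [-0.3 -4.   6.5] N 5.9 T -4.7 err [-2.7 -1.4]
35.0083 0.0019837330376125343
th -34.9 [-0.536  0.483  0.692] [ 0.2826 -0.1067  0.4991] 0.0018
th -10.3 [-0.351  0.167  0.921] [ 0.2879 -0.1038  0.5027] 0.0033
[0.2 0.3 0.4]
[ 0.3 -0.   0.4]
37.425
side 1331 ((490.8492736816406, -121.53477478027344), (92.32259368896484, 138.84414672851562), 88.38663482666016) z 0.1308 n [-0.036  0.012  0.999] [[420.0, -166.0], [559.0, -170.0], [562.0, -77.0], [423.0, -73.0]]
carton face [-0.02838299 -0.15345409]
top 1010 ((489.6446533203125, -125.6878662109375), (93.04290771484375, 135.09490966796875), 88.14939880371094) z 0.1295 n [ 0.006 -0.021 -1.   ] [[421.0, -170.0], [556.0, -174.0], [559.0, -81.0], [424.0, -77.0]]
carton face [-0.03156804 -0.15632165]
```

View pics/e1.png

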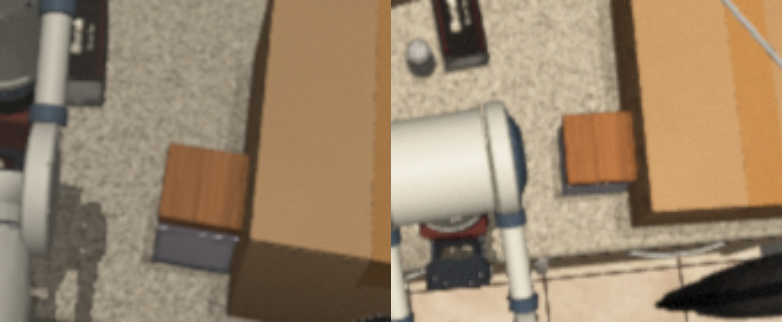

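Both crops show the canister standing, lid up (side (205,185), top (598,148)), close to the carton. Now I measure yaw and gap with the carton's face excluded.

```bash
cat > chk.py <<'E'
from h import *
def chk():
  for n in("side","top"):
    i=get_image(n);W=cloud(i);x,y,z=np.moveaxis(W,2,0)
    k,b=(-.0284,-.15345) if n=="side" else (-.03157,-.1563)
    d=y-(k*x+b)           # distance off the carton face
    m=(abs(z-.1302)<.004)&(x>.42)&(x<.56)&(d>.002)&(d<.12)
    P=np.c_[x[m],d[m]]
    # outer edge of the lid: max d per x bin; near/far edges: min/max x per d bin
    bx=np.arange(P[:,0].min()+.012,P[:,0].max()-.012,.004)
    o=np.array([(c,P[abs(P[:,0]-c)<.002,1].max()) for c in bx]);s=np.polyfit(o[:,0],o[:,1],1)
    bd=np.arange(.012,.078,.005)
    lo=np.array([(c,P[abs(P[:,1]-c)<.003,0].min()) for c in bd]);hi=np.array([(c,P[abs(P[:,1]-c)<.003,0].max()) for c in bd])
    print(n,m.sum(),"outer edge off face %.1f mm, yaw rel %.1f deg"%(np.polyval(s,.485)*1e3,np.degrees(np.arctan(s[0]))),"min d %.1f"%(P[:,1].min()*1e3),"x edges %.4f %.4f yaw from them %.1f %.1f"%(lo[:,1].mean(),hi[:,1].mean(),-np.degrees(np.polyfit(lo[:,0],lo[:,1],1)[0]),-np.degrees(np.polyfit(hi[:,0],hi[:,1],1)[0])),"z",np.median(z[m]).round(4))
if __name__=="__main__": chk()
E
python3 chk.py
```

```text
side 1137 outer edge off face 90.5 mm, yaw rel 0.2 deg min d 2.0 x edges 0.4324 0.5226 yaw from them -2.2 -2.5 z 0.131
top 798 outer edge off face 90.2 mm, yaw rel -0.7 deg min d 2.0 x edges 0.4360 0.5241 yaw from them -0.4 -1.9 z 0.1299
```

```bash
python3 - <<'E'
from h import *
from chk import chk
move_to([.479,-.02,.26],Q); move_l([.479,-.02,.076],.2)
f0=F(8); print("tare",f0.round(2))
y=-.05; move_l([.479,y,.076],.05)
while y>-.075:
    y-=.001 if y<-.060 else .004
    move_l([.479,y,.076],.03); f=F(3)-f0; print(round(y,4),state()["ee_pos"].round(4),f.round(1))
    if f[1]>8: break
hold(.3); print((F(5)-f0).round(1))
move_l([.479,y+.004,.076],.02)
move_l([.479,-.02,.076],.15); move_l([.479,-.02,.27],.2); move_to([.40,.15,.27],Q)
print(state()["time"]); chk()
ims=[get_image(n) for n in("side","top")]
cv2.imwrite("pics/z1.png",np.vstack([np.hstack([cv2.resize(i["frame"][190:330,130:400],None,fx=1.45,fy=1.45) for i in ims]),cv2.resize(np.hstack([ims[0]["frame"][235:325,270:360],ims[1]["frame"][220:310,270:360]]),(782,391),interpolation=cv2.INTER_CUBIC)]))
E
```

```text
tare [ 0.3  -0.04  0.26]
-0.054 [ 0.479 -0.054  0.076] [-0.7  0.7 -0. ]
-0.058 [ 0.479  -0.0581  0.076 ] [-0.6  0.2 -0.1]
-0.062 [ 0.479  -0.0621  0.076 ] [-0.3 -0.  -0.3]
-0.063 [ 0.479 -0.063  0.076] [-0.3  0.4 -0.2]
-0.064 [ 0.479 -0.064  0.076] [-0.4 -0.3 -0.5]
-0.065 [ 0.479 -0.065  0.076] [-0.1 -0.3 -0.2]
-0.066 [ 0.479 -0.066  0.076] [-0.2  0.2 -0.1]
-0.067 [ 0.479  -0.0664  0.076 ] [-0.8  4.6  0.1]
-0.068 [ 0.479  -0.0663  0.076 ] [-0.7  9.3  1.5]
[-0.9  9.5  0.8]
45.9667
side 1132 outer edge off face 91.0 mm, yaw rel -0.1 deg min d 2.0 x edges 0.4323 0.5227 yaw from them -2.2 -2.0 z 0.1309
top 783 outer edge off face 90.5 mm, yaw rel 0.7 deg min d 2.1 x edges 0.4357 0.5243 yaw from them -2.9 -1.8 z 0.1296Traceback (most recent call last):
  File "<stdin>", line 15, in <module>
    return _nx.concatenate(arrs, 0, dtype=dtype, casting=casting)
           ~~~~~~~~~~~~~~~^^^^^^^^^^^^^^^^^^^^^^^^^^^^^^^^^^^^^^^
ValueError: all the input array dimensions except for the concatenation axis must match exactly, but along dimension 1, the array at index 0 has size 784 and the array at index 1 has size 782
```

```bash
python3 - <<'E'
from h import *
import pickle
i=get_image("side");a=i["frame"];b=pickle.load(open("side.pkl","rb"))["frame"]
for nm,(u0,u1,v0,v1) in dict(mug=(145,190,255,296),salt=(232,252,205,236),tea=(250,280,186,238)).items():
    print(nm,np.abs(a[v0:v1,u0:u1].astype(int)-b[v0:v1,u0:u1]).mean().round(1))
cv2.imwrite("pics/z2.png",np.hstack([a[180:330,130:400],b[180:330,130:400]]).repeat(1,0)); 
print(state()["time"])
E
```

```text
mug 52.6
salt 10.7
tea 8.3
46.2167
```

View pics/z2.png

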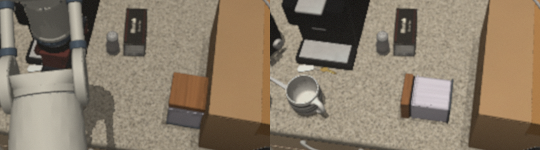

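Left is now and right is the start. The canister stands by the carton (188,98), and the salt (112,42) and tea (135,32) have not moved. The mug is only hidden by the raised arm (lowest point 0.26 m up). Handing in.

```bash
python3 -c "
from h import *
job_done(); print(state()['time'])"
```

```text
the job is handed in; nothing more can be done
the job is handed in; nothing more can be done
```

The canister is standing upright with its side against the carton, and I handed the job in at about 46 s. It was not a clean run: the foot lifted off the worktop for a while during the first attempt.

**What I did:** I slid the canister until its foot butted the carton, then pressed and raised the lid end. After it stood I gave it one gentle snugging push of about 9.5 N.

**What went wrong:** On the first raise the press climbed to about 19 N at the tool, below the 25 N dent limit. Friction on the carton then held the foot roughly 1 cm or more off the worktop at about 34° of tilt. When I eased off, the canister settled back to about 28° with its foot down, but about 1 cm short of the carton. My slide back only pivoted it on its lower foot edge. It met the carton again a few degrees into the second raise, done at about 6 N, with measured tilt matching the command at 42°.

**Last checks:**
- **Upright:** the lid is level at z ≈ 0.130 m.
- **Snug:** the outer side is 90.5–91 mm off the carton face, against 92 mm when flush. The final push met firm resistance straight away, with no sliding.
- **Square:** the lid's outer edge agrees with the carton within about 0.7°. The two cameras disagree by about that much.
- **Salt and tea packet:** both look unmoved.
- **Mug:** the arm hid it in the last picture, so I could not confirm it there. The arm never went down near it.

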